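# Pack the gift chest and close its lid

### The job

Take the clear-topped macaron carton off the plywood serving board and set it down, window up, flat in the empty compartment of the open gift chest; do not drop it. Then lower the chest's hinged lid gently, without slamming it, until it is fully closed. Leave the carton already packed in the chest, the small jar and the price sign where they are.

Things in the scene. Friction and masses are not known exactly. Their poses are not given: they have to be found in the camera images.
- chest: Dark wooden gift chest, fixed. Base: open tray 142 (x) by 200 (y) by 24 mm, walls and floor 5 mm; a 4 mm partition along x, top 17 mm above the counter, makes two compartments 132 by 93 mm at +y and -y. One holds a packed carton, the other only a pad; which varies. Origin: centre of underside, on the counter. x points to the hinge (away from the robot, within 0.35 rad), y along the hinge, z up
- lid (a joint): Lid angle, rad: 0 closed, grows opening; starts 1.55 to 1.8 (upright or leaning back), limit 1.95. Stiff hinge: the lid stays where it is left, never falls, needs 2 to 5 N at its front edge to move. Lid: 0.25 kg hollow cover 142 by 200 mm, 36 mm deep, flat 6 mm top, 5 mm skirts, no handle; pushing its outer face swings it shut
- lid_hinge (a point): Middle of the lid's hinge axis, on top of the chest's far (+x) wall, 71 mm from the chest's origin along x, 24.5 mm above the counter; the axis runs along the chest's y. Its frame turns with the lid: own -x runs along the lid to its front edge, own z is square to the lid, out of its outer face
- lid_front (a point): Middle of the lid's free front edge on its outer face: 142 mm along the lid from the hinge axis and 36 mm out, square to it. Lid closed: 60.5 mm above the counter. Lid upright: the highest part, about 165 mm up, on the side away from the robot
- carton: Loose carton to be packed, lying on the serving board (plywood, 160 by 120 by 12 mm, on the other side, left or right, from the chest): 104 (x) by 38 (y) by 42 mm high, about 0.12 kg, rigid, cardboard below, clear top over a row of macarons. Origin: centre of underside; z up through the clear top
- pad: White paper pad, 126 (x) by 88 (y) by 3 mm, fixed on the floor of the chest's empty compartment, where the carton is to lie; its top is 8 mm above the counter. Origin: centre of its underside, in the middle of the compartment; x and y as the chest's
- packed: Carton of the same kind and size that already lies in the chest's other compartment. Origin: centre of its underside
- jar: Small loose glass jar with steel cap, 56 mm across, 85 mm high, standing near the middle between chest and board. Origin: centre of its underside
- sign: Loose upright price sign, foot 40 by 60 mm, 80 mm high, standing behind the jar, between chest and board. Origin: centre of its underside

How it is judged:
By the outcome, as a careful person would: the job done as asked, in the order asked, and still so for the second after the job is handed in, with the robot touching nothing.
It also fails if it takes over 64 s, if anything falls off the work surface, if the arm or the gripper's body presses on something with over 40 N, if the wrist force passes 120 N, or if a joint passes its speed limit or range.

### The arm

A 7-joint arm with a two-finger parallel gripper is mounted at the origin on the work surface. World frame = base frame: x ahead of the robot, y to its left, z up, the work surface at z = 0. Lengths are in m, angles in rad, forces in N, time in s.
With the tool pointing down it reaches from about 0.425 to 0.925 m from the base axis. Payload 6.8 kg.
Tool frame: the origin (TCP) lies on the front face of the gripper's body, between the roots of the fingers; the fingertips stand 73 mm ahead of it and the grasp point (between the pads) lies 54 mm ahead of it; z points along the fingers, x is the direction in which the jaws open and shut, and the axes are right-handed (so a half turn about z gives the same grasp; the last joint's range is limited). The gripper opens to 85 mm and grips with 20 to 120 N. Pads are 22 mm wide; open, the fingers measure 114 mm over their backs; the gripper's body (76 mm by 85 mm) begins 54 mm behind the grasp point. The pads swing forward as they close: fully open they stand 13 mm farther back than shut.
Start: joints at [-0.108, 0.477, 0.022, 1.555, -0.011, 1.109, -0.083], TCP at [0.675, 0, 0.304] pointing down, gripper open.
Joint ranges: [-2.96, 2.96], [-0.34, 2.1], [-1.41, 1.46], [0.24, 2.44], [-1.37, 4.51], [0.17, 1.92], [-2.96, 2.96]. Speed limits (rad/s): [2.39, 2.39, 3.14, 3.14, 3.14, 3.14, 3.14].

### API

Orientations are given as a unit quaternion [w, x, y, z].
In Python, from station import get_obs, read_camera, hand_in gives the robot as it stands. The module is installed in compiled form; this text tells all that it offers.
- The arm moves only by the shell command python3 -m creep 'ROWS' [FORCE]. ROWS is JSON, a list that holds one entry, the list of rows, each a list of 7 numbers: the turn, a rotation vector about the tool's x, y, z in rad, then the shift along the tool's x, y, z in m, then the finger opening in m, from 0 to 0.0854. A call has 1 to 20 rows; each row shifts and turns the pose as measured when the row begins, along the tool's axes as they then stand; what a row does not reach is not made up. A row lasts 1/12 s, in which the tool goes at most 41.7 mm and 7.16 degrees, less where a joint would pass 70% of its speed; a pose out of reach is approached as far as the arm can. A call is refused whole if a number of a shift passes 0.0417 or a number of a turn 0.125, either way. A call with a gripper value outside its range is refused whole. The fingers move at their own pace and stop on an object; FORCE is the grip in N (left out, the last holds). Time passes only in rows, so rows that do not move let the fingers close. It gives the time, the measured TCP pose, the force and the opening at its end, in the units of the state.
- get_obs(): the state, without advancing time (a new reading comes with each control period).
- read_camera(name): name is "scene" or "side" or "wrist"; returns a dict with "color" (420x560x3 uint8, red, green, blue), "range_z" (420x560 float32, m along the optical axis (not along the pixel's ray), 0 where there is no reading), "fovy" (degrees; the focal length in pixels is half the picture's height over the tangent of half this angle, whatever the lens; pixels are square), "cx", "cy" (the principal point, pixels), "rvec" (rotation vector, rad) and "tvec" (3), from world to camera coordinates, as OpenCV has them. Camera axes: x right, y down, z forward; pixel columns grow to the right and rows downward; lengths in m; the calibration is good to about 2 mm. A picture is of the moment at which its call begins.
- hand_in(): hands the job in, once; it reports no verdict.
The state is a dict: "t": time; "q": joint angles; "joint_vel": joint speeds; "joint_torque": joint torques, N m; "eef_pos": TCP position; "tool_rot": TCP orientation; "contact_force": force on the tool from outside, world axes, zero at the start; "torque": the same for the moment, N m; "gripper_width": opening from 0.0 (shut) to 1.0 (fully open).
Only numpy, scipy, OpenCV 4.12 (cv2) and the standard library are available. Lean on these libraries where they do the work, as an engineer would, in place of code of your own. Each camera call takes 0.05 s, during which the arm holds its last target.

## Working session

There is one attempt and no reset: what is moved stays moved. The work goes in short steps, Python scripts to look and compute and a shell command to move; the robot and the scene stay as the last step left them, time stands still between calls to the robot, and variables do not carry over. Pictures are saved under pics/ and viewed, and the job is handed in when it is done.

```bash
mkdir -p pics; ls; cat > h.py <<'E'
import numpy as np, cv2, json
from station import get_obs, read_camera
def cam(n):
    c=read_camera(n); H=c["color"].shape[0]
    f=H/2/np.tan(np.radians(c["fovy"])/2)
    R,_=cv2.Rodrigues(np.array(c["rvec"],float)); t=np.array(c["tvec"],float).ravel()
    c.update(f=f,R=R,t=t); return c
def save(c,name): cv2.imwrite("pics/"+name,cv2.cvtColor(c["color"],cv2.COLOR_RGB2BGR))
def cloud(c):
    z=c["range_z"].astype(float); v,u=np.mgrid[:z.shape[0],:z.shape[1]]
    P=np.stack([(u-c["cx"])/c["f"]*z,(v-c["cy"])/c["f"]*z,z],-1)
    W=(P-c["t"])@c["R"]; W[z<=0]=np.nan; return W
def ray(c,u,v,h):
    d=c["R"].T@np.array([(u-c["cx"])/c["f"],(v-c["cy"])/c["f"],1.]); o=-c["R"].T@c["t"]
    return o+d*(h-o[2])/d[2]
def proj(c,p):
    q=c["R"]@np.array(p,float)+c["t"]; return c["f"]*q[0]/q[2]+c["cx"],c["f"]*q[1]/q[2]+c["cy"]
E
python3 - <<'E'
from h import *
o=get_obs(); print(o)
for n in ("scene","side","wrist"):
    c=cam(n); save(c,n+"0.png"); print(n,c["f"],c["cx"],c["cy"],-c["R"].T@c["t"],c["R"][2])
    np.savez("c_"+n+"0.npz",**{k:c[k] for k in c})
E
```

```text
pics
{'t': 0.0, 'q': array([-0.10811133,  0.47784236,  0.02236438,  1.55646409, -0.01150693,
        1.10926859, -0.08310218]), 'joint_vel': array([-0.00070814, -0.0006589 ,  0.00129537,  0.00113939, -0.00123834,
        0.00048469,  0.0008834 ]), 'joint_torque': array([-5.45967814e-04, -5.96443820e+01,  1.60769675e+00, -2.81194621e+01,
        1.24063640e-02,  9.39900521e-03,  2.20753498e-05]), 'eef_pos': array([ 6.74542880e-01, -1.02604414e-05,  3.02892387e-01]), 'tool_rot': array([ 7.21928485e-05,  9.99999570e-01,  2.81078553e-06, -9.24115903e-04]), 'contact_force': array([0.75182069, 0.47213841, 0.98494105]), 'torque': array([ 0.0107758 , -0.05236699, -0.06129817]), 'gripper_width': 1.001147400943389}
scene 462.91492907103435 282.3716222417269 211.24745135371703 [ 1.15197402 -0.33298044  0.73948198] [-0.67673122  0.31243689 -0.66664686]
side 409.56989132975053 279.41567625475835 207.61652533661098 [0.18932746 0.34501266 0.60145134] [ 0.44694277 -0.51198894 -0.73355946]
wrist 372.75505296465826 283.4401992137326 215.39083780598 [0.67503804 0.0777623  0.37324017] [-4.23787645e-04 -3.01914260e-01 -9.53334988e-01]
```

View pics/scene0.png

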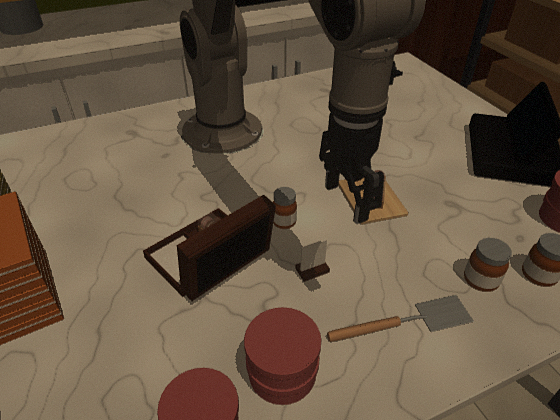

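View pics/side0.png

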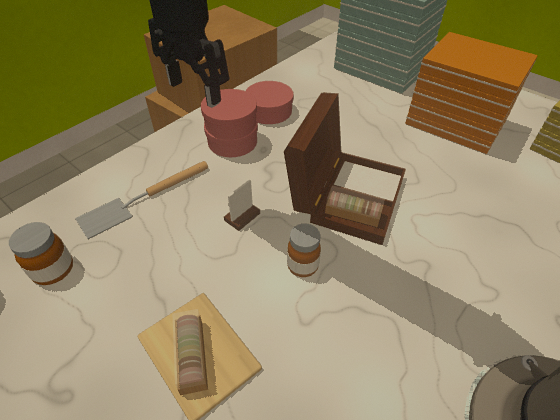

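View pics/wrist0.png

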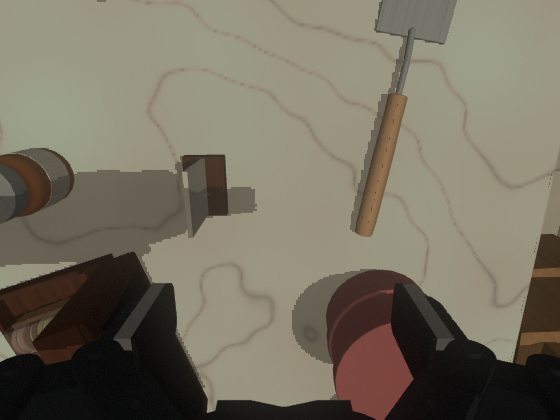

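The side view shows the carton at (190,353) on the board at left. The chest is at right: the packed carton sits at (355,207) and the white pad at (370,180), so the empty compartment is the far (-y) one. The lid is open, hinge on the far side. Next I'll measure them.

```bash
cat > m.py <<'E'
from h import *
c=dict(np.load("c_side0.npz")); W=cloud(c); img=c["color"].astype(int)
print("counter z", [W[r,k].round(4) for r,k in((300,400),(250,130),(390,300))])
hsv=cv2.cvtColor(c["color"],cv2.COLOR_RGB2HSV)
def rect(P): 
    r=cv2.minAreaRect(P[:,:2].astype(np.float32)*1000); return np.round(r[0],1),np.round(r[1],1),round(r[2],1)
# board / carton from depth by height in the region
u0,u1,v0,v1=125,275,280,420
reg=np.zeros(W.shape[:2],bool); reg[v0:v1,u0:u1]=1
z=W[...,2]
m=reg&(z>0.008)&(z<0.016); print("board",m.sum(),np.median(z[m]),rect(W[m]))
m=reg&(z>0.030)&(z<0.065); print("carton",m.sum(),np.percentile(z[m],[5,50,90,99]),rect(W[m]))
m2=reg&(z>0.046)&(z<0.062); print("carton top",m2.sum(),np.median(z[m2]),rect(W[m2]))
q=np.array([[204,294],[262,368],[195,418],[139,340]]); B=np.array([ray(c,*p,0.012) for p in q]); print("board corners",B.round(3),np.linalg.norm(np.diff(B,axis=0),axis=1))
# pad: white
reg[:]=0; reg[90:245,285:410]=1
m=reg&(hsv[...,1]<60)&(hsv[...,2]>130)&(z<0.02)&(W[...,0]>0.3)
n,l,s,ce=cv2.connectedComponentsWithStats(m.astype(np.uint8)); 
for i in range(1,n):
    if s[i,4]>150: print(s[i],ce[i],rect(W[l==i]),np.median(z[l==i]))
m=reg&(z>0.019)&(z<0.028); print("rim",m.sum(),rect(W[m]))
m=reg&(z>0.06); print("lid",m.sum(),W[m].min(0),W[m].max(0))
P=W[m]; 
big=cv2.resize(c["color"][80:260,250:430],None,fx=3.3,fy=3.3,interpolation=cv2.INTER_CUBIC); cv2.imwrite("pics/chest.png",big[...,::-1])
big=cv2.resize(c["color"][280:420,120:280],None,fx=4,fy=4,interpolation=cv2.INTER_CUBIC); cv2.imwrite("pics/board.png",big[...,::-1])
E
python3 m.py
```

```text
counter z [array([ 0.2683, -0.0509, -0.0003]), array([ 0.6914,  0.1846, -0.0017]), array([ 0.3012,  0.1703, -0.0004])]
board 6038 0.01146658168800592 (array([449.9, 230. ]), array([120. , 161.1]), 80.8)
carton 2251 [0.03761188 0.05331869 0.05464473 0.05558569] (array([448.9, 241.9]), array([ 38.2, 105.4]), 53.0)
carton top 2025 0.05345410098429469 (array([449., 242.]), array([ 38. , 105.3]), 53.0)
board corners [[0.513 0.161 0.012]
 [0.359 0.186 0.012]
 [0.381 0.294 0.012]
 [0.527 0.278 0.012]] [0.15627896 0.1095986  0.1472803 ]
[ 285   90  125  155 6710] [370.59344262 138.26915052] (array([ 581.1, -323.7]), array([310.3, 555.2]), 29.2) 7.47224146707267e-05
[ 335  162   66   39 1418] [369.27785614 180.7842031 ] (array([ 464.7, -252.3]), array([123.4,  84.5]), 19.3) 0.007924334704106388
[285 164  94  81 899] [317.52169077 222.00667408] (array([ 505.6, -105.3]), array([ 99.9, 279.9]), 78.8) -0.00016439864873062698
rim 1667 (array([ 549.6, -252.3]), array([296.7, 394.9]), 26.5)
lid 3529 [ 0.40971127 -0.27289819  0.06001477] [0.60171374 0.02714887 0.16602541]
```

View pics/chest.png

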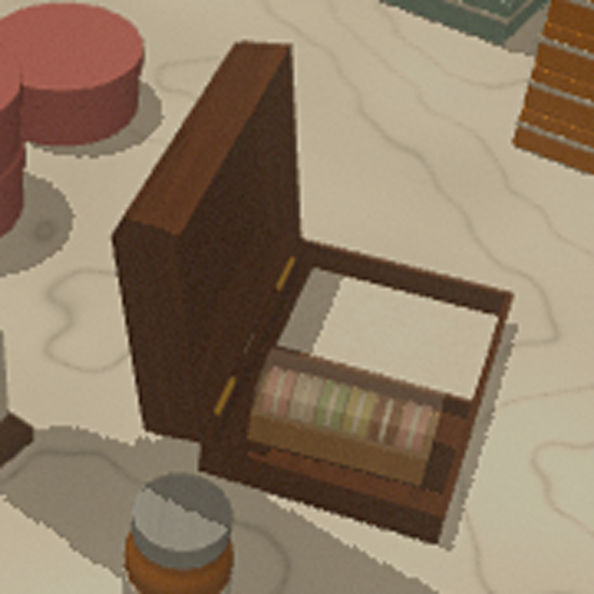

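View pics/board.png

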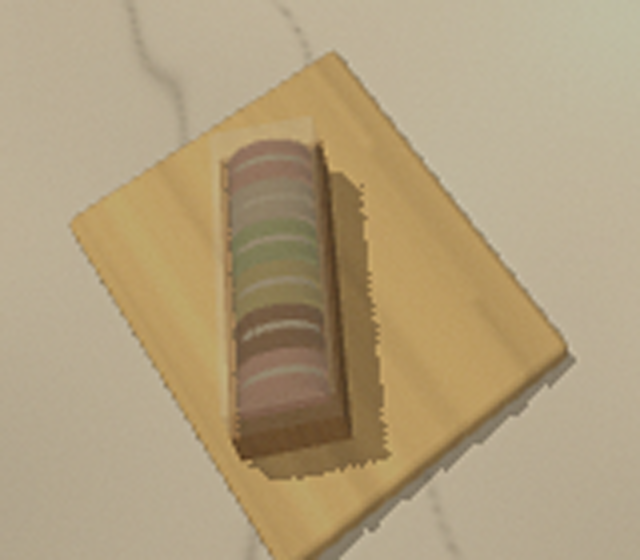

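```bash
cat >> m.py <<'E'
print('----')
reg[:]=0; reg[150:245,300:410]=1
a=np.radians(19.3); ex=np.array([np.cos(a),np.sin(a)]); ey=np.array([-ex[1],ex[0]])
d=W[...,:2]-np.array([.4647,-.2523]); X=d@ex; Y=d@ey
m=reg&(z>0.019)&(z<0.028)&(abs(X)<.12)&(abs(Y)<.2)
print("rim in pad frame",m.sum(),np.percentile(X[m],[0.5,2,98,99.5]),np.percentile(Y[m],[.5,2,98,99.5])); print(rect(W[m]))
m=reg&(z>0.042)&(z<0.058)&(abs(X)<.06)&(Y>0.03)&(Y<.16)
print("packed",m.sum(),np.median(z[m]),rect(W[m]),np.median(X[m]),np.median(Y[m]))
m=(z>0.03)&(X>0.03)&(X<.3)&(abs(Y)<.3)&(z<.2)
for zz in np.arange(.03,.18,.015):
    k=m&(abs(z-zz)<.004); print(round(zz,3),k.sum(),np.percentile(X[k],[2,25,50,75,98]).round(3) if k.sum() else '',np.percentile(Y[k],[2,98]).round(3) if k.sum() else '')
for n in("scene",):
    c2=dict(np.load("c_scene0.npz")); W2=cloud(c2); d2=W2[...,:2]-np.array([.4647,-.2523]); X2=d2@ex;Y2=d2@ey;z2=W2[...,2]
    m=(X2>0.0)&(X2<.3)&(abs(Y2-.05)<.2)&(z2<.2)
    for zz in np.arange(.03,.18,.015):
        k=m&(abs(z2-zz)<.004); print(round(zz,3),k.sum(),np.percentile(X2[k],[2,25,50,75,98]).round(3),np.percentile(Y2[k],[2,98]).round(3))
# jar, sign
for nm,(u0,u1,v0,v1) in dict(jar=(285,325,222,280),sign=(220,265,175,232)).items():
    reg[:]=0; reg[v0:v1,u0:u1]=1; m=reg&(z>0.02)&(z<.1); print(nm,W[m].min(0),W[m].max(0))
E
python3 m.py | sed -n '/----/,$p'
```

```text
----
rim in pad frame 1610 [-0.06678714 -0.06586772  0.10494082  0.10589321] [-0.0487121  -0.04718005  0.15207972  0.15264466]
(array([ 466.4, -196.7]), array([173.6, 205.4]), 18.7)
packed 875 0.04677865391110369 (array([ 436. , -155.9]), array([103.6,  40. ]), 21.3) 0.0032036330363453764 0.10276726946200238
0.03 287 [0.033 0.076 0.106 0.208 0.293] [-0.144  0.277]
0.045 741 [0.032 0.047 0.096 0.237 0.296] [-0.153  0.277]
0.06 475 [0.031 0.065 0.106 0.2   0.293] [-0.046  0.275]
0.075 439 [0.033 0.089 0.113 0.206 0.296] [-0.046  0.274]
0.09 304 [0.037 0.094 0.115 0.118 0.295] [-0.046  0.265]
0.105 475 [0.089 0.118 0.28  0.291 0.299] [-0.06   0.151]
0.12 107 [0.09  0.097 0.105 0.112 0.125] [-0.047  0.152]
0.135 96 [0.092 0.098 0.105 0.115 0.128] [-0.046  0.152]
0.15 92 [0.095 0.099 0.111 0.122 0.132] [-0.047  0.152]
0.165 812 [0.097 0.102 0.108 0.114 0.124] [-0.044  0.149]
0.03 317 [0.036 0.097 0.113 0.115 0.213] [-0.049  0.242]
0.045 322 [0.06  0.114 0.116 0.117 0.214] [-0.049  0.244]
0.06 349 [0.057 0.114 0.118 0.12  0.215] [-0.05   0.246]
0.075 328 [0.057 0.119 0.121 0.123 0.214] [-0.049  0.244]
0.09 271 [0.043 0.117 0.123 0.124 0.125] [-0.049  0.247]
0.105 1014 [0.117 0.27  0.284 0.293 0.299] [-0.063  0.128]
0.12 242 [0.096 0.127 0.128 0.129 0.13 ] [-0.049  0.143]
0.135 253 [0.101 0.129 0.131 0.131 0.133] [-0.05   0.143]
0.15 271 [0.1   0.132 0.132 0.133 0.135] [-0.049  0.143]
0.165 1331 [0.099 0.106 0.113 0.12  0.132] [-0.047  0.145]
jar [ 0.40580452 -0.02280951  0.02017307] [0.45922181 0.03092981 0.08756009]
sign [ 0.59077637 -0.03715786  0.0201005 ] [0.59908216 0.02098398 0.08159989]
```

Depth readings agree with the given sizes:
- **Carton:** about (0.449, 0.242), long axis at -37°.
- **Chest:** yaw about 19°, pad centre about (0.467, -0.248).
- **Lid:** about 1.73 rad.

First I'll move above the carton and rotate the jaws across it.

```bash
cat > need.py <<'E'
import sys
from h import *
from scipy.spatial.transform import Rotation as Ro
def need(x,y,z,az):
    o=get_obs(); w=o["tool_rot"]; R=Ro.from_quat([w[1],w[2],w[3],w[0]]).as_matrix()
    p=o["eef_pos"]; a=np.radians(az); xx=np.array([np.cos(a),np.sin(a),0]); zz=np.array([0,0,-1.]); T=np.c_[xx,np.cross(zz,xx),zz]
    rv=Ro.from_matrix(R.T@T).as_rotvec()
    d=np.array([x,y,z])-p
    print("t",round(o["t"],2),"pos",p.round(4),"az",np.degrees(np.arctan2(R[1,0],R[0,0])).round(1),"tilt",np.degrees(np.arccos(-R[2,2])).round(2),"F",o["contact_force"].round(1),"w",round(o["gripper_width"],3),"q",o["q"].round(2))
    print("turn tool",rv.round(3),"shift now",(R.T@d).round(4),"shift after turn",(T.T@d).round(4))
if __name__=="__main__": need(*map(float,sys.argv[1:5]))
E
python3 -m creep '[[[0,0,0,-0.028,-0.03,0,0.0854],[0,0,0,-0.028,-0.03,0,0.0854],[0,0,0,-0.028,-0.03,0,0.0854],[0,0,0,-0.028,-0.03,0,0.0854],[0,0,0,-0.028,-0.03,0,0.0854],[0,0,0,-0.028,-0.03,0,0.0854],[0,0,0,-0.028,-0.03,0,0.0854],[0,0,0,-0.028,-0.03,0,0.0854],[0,0,-0.115,0,0,0,0.0854],[0,0,-0.115,0,0,0,0.0854],[0,0,-0.115,0,0,0,0.0854],[0,0,-0.115,0,0,0,0.0854],[0,0,-0.115,0,0,0,0.0854],[0,0,-0.115,0,0,0,0.0854],[0,0,-0.115,0,0,0,0.0854],[0,0,-0.115,0,0,0,0.0854],[0,0,0,0,0,0,0.0854]]]' 40; python3 need.py .449 .242 .16 53
```

```text
t: 1.57
eef_pos: [0.4391, 0.2466, 0.2976]
tool_rot: [0.001, 0.886, 0.464, -0.004]
contact_force: [0.3, 0.3, -0.1]
gripper_width: 0.996
t 1.57 pos [0.4391 0.2466 0.2976] az 55.3 tilt 0.51 F [ 0.3  0.3 -0.1] w 0.996 q [-0.41  0.22 -0.26  1.95  0.07  0.99  0.26]
turn tool [-0.002  0.009  0.04 ] shift now [0.0031 0.011  0.1376] shift after turn [0.0023 0.0107 0.1376]
```

```bash
python3 -m creep '[[[-0.002,0.009,0.04,0.003,0.011,0.03,0.0854],[0,0,0,0,0,0.03,0.0854],[0,0,0,0,0,0.03,0.0854],[0,0,0,0,0,0.025,0.0854],[0,0,0,0,0,0,0.0854]]]'; python3 need.py .449 .242 .09 53
python3 - <<'E'
from h import *
c=cam("wrist"); save(c,"w1.png"); W=cloud(c); z=W[...,2]
m=(z>.045)&(z<.062)&(abs(W[...,0]-.449)<.08)&(abs(W[...,1]-.242)<.08)
print(m.sum(),np.median(z[m]),cv2.minAreaRect((W[m][:,:2]*1000).astype(np.float32)))
E
```

```text
t: 1.98
eef_pos: [0.4523, 0.2434, 0.1812]
tool_rot: [-0.0, 0.9, 0.437, 0.004]
contact_force: [-1.2, -0.0, 0.1]
gripper_width: 0.999
t 1.98 pos [0.4523 0.2434 0.1812] az 51.8 tilt 0.49 F [-1.2 -0.   0.1] w 0.999 q [-0.43  0.38 -0.22  2.04  0.13  0.72  0.17]
turn tool [ 0.003 -0.008 -0.021] shift now [-0.0039 -0.002   0.0911] shift after turn [-0.0031 -0.0018  0.0912]
11594 0.05429836773652169 ((450.3306579589844, 243.51766967773438), (37.47853469848633, 104.47021484375), 53.22867202758789)
```

View pics/w1.png

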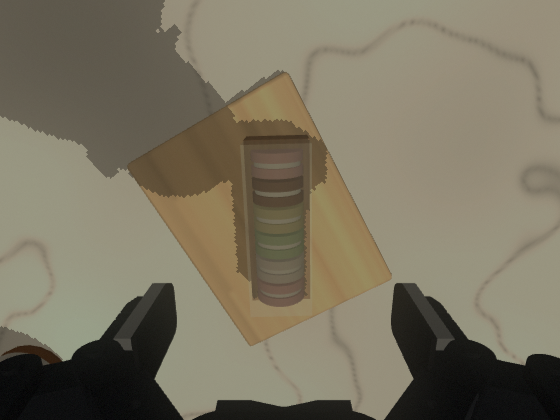

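The wrist picture shows the carton centred between the fingers at around (278,220). It agrees with the side view to within 2 mm. Descending.

```bash
python3 -m creep '[[[0.003,-0.008,-0.022,-0.0022,-0.0015,0.025,0.0854],[0,0,0,0,0,0.025,0.0854],[0,0,0,0,0,0.02,0.0854],[0,0,0,0,0,0.01,0.0854],[0,0,0,0,0,0,0.0854]]]'; python3 need.py .4497 .2428 .09 53.1
```

```text
t: 2.45
eef_pos: [0.4562, 0.2467, 0.1087]
tool_rot: [-0.0, 0.897, 0.442, 0.007]
contact_force: [-1.3, 0.1, -0.0]
gripper_width: 1.002
t 2.45 pos [0.4562 0.2467 0.1087] az 52.5 tilt 0.83 F [-1.3  0.1 -0. ] w 1.002 q [-0.46  0.51 -0.2   2.07  0.18  0.57  0.14]
turn tool [ 0.006 -0.013 -0.01 ] shift now [-0.0073 -0.0029  0.0186] shift after turn [-0.007  -0.0029  0.0187]
```

```bash
python3 -m creep '[[[0.006,-0.013,-0.01,-0.007,-0.003,0,0.0854],[0,0,0,0,0,0.009,0.0854],[0,0,0,0,0,0.007,0.0854],[0,0,0,0,0,0,0.0854]]]'; python3 need.py .4497 .2428 .09 53.1
```

```text
t: 2.78
eef_pos: [0.4516, 0.2443, 0.0964]
tool_rot: [-0.0, 0.895, 0.446, 0.003]
contact_force: [0.9, -1.0, 1.2]
gripper_width: 0.999
t 2.78 pos [0.4516 0.2443 0.0964] az 53.0 tilt 0.35 F [ 0.9 -1.   1.2] w 0.999 q [-0.46  0.52 -0.19  2.08  0.19  0.55  0.14]
turn tool [ 0.003 -0.006 -0.001] shift now [-0.0024 -0.0006  0.0063] shift after turn [-0.0023 -0.0006  0.0064]
```

```bash
python3 -m creep '[[[0.003,-0.006,0,-0.0023,-0.0006,0.005,0.0854],[0,0,0,0,0,0,0.036],[0,0,0,0,0,0,0.03],[0,0,0,0,0,0,0.03],[0,0,0,0,0,0,0.03],[0,0,0,0,0,0,0.03],[0,0,0,0,0,0,0.03],[0,0,0,0,0,0,0.03],[0,0,0,0,0,0,0.03]]]' 40; python3 need.py .4497 .2428 .09 53.1
```

```text
t: 3.53
eef_pos: [0.4503, 0.243, 0.092]
tool_rot: [-0.0, 0.895, 0.446, 0.0]
contact_force: [1.1, 0.0, -1.7]
gripper_width: 0.435
t 3.53 pos [0.4503 0.243  0.092 ] az 53.0 tilt 0.05 F [ 1.1  0.  -1.7] w 0.435 q [-0.46  0.53 -0.19  2.08  0.19  0.54  0.14]
turn tool [ 0.    -0.001 -0.002] shift now [-0.0005 -0.0004  0.002 ] shift after turn [-0.0005 -0.0004  0.002 ]
```

The grip measures 37 mm, so the carton is held. Lifting.

```bash
python3 -m creep '[[[0,0,0,0,0,-0.01,0.03],[0,0,0,0,0,-0.02,0.03],[0,0,0,0,0,-0.03,0.03],[0,0,0,0,0,-0.03,0.03],[0,0,0,0,0,-0.03,0.03],[0,0,0,0,0,-0.03,0.03],[0,0,0,0,0,-0.03,0.03],[0,0,0,0,0,-0.03,0.03],[0,0,0,0,0,0,0.03]]]'; python3 need.py .461 -.249 .30 109
python3 - <<'E'
from h import *
c=cam("side"); save(c,"s2.png")
E
```

```text
t: 4.28
eef_pos: [0.4474, 0.2418, 0.3147]
tool_rot: [-0.0, 0.895, 0.447, -0.003]
contact_force: [0.6, 0.6, -0.9]
gripper_width: 0.442
t 4.28 pos [0.4474 0.2418 0.3147] az 53.1 tilt 0.33 F [ 0.6  0.6 -0.9] w 0.442 q [-0.4   0.21 -0.25  1.92  0.06  1.03  0.25]
turn tool [-0.005  0.003 -0.976] shift now [-0.3842  0.3057  0.0157] shift after turn [-0.4685 -0.1469  0.0147]
```

View pics/s2.png

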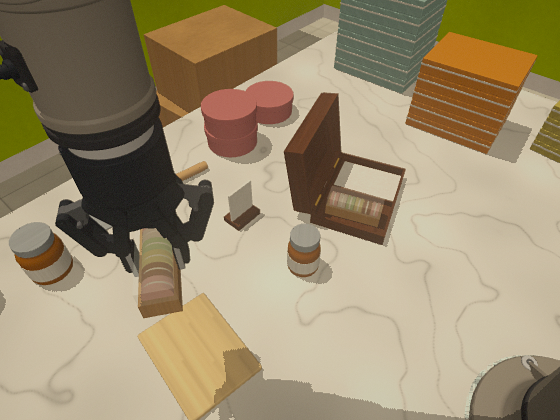

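The carton is held level at around (160,270). Now carrying it across above the jar and lid.

```bash
python3 -m creep '[[[0,0,0,-0.012,0.01,0,0.03],[0,0,0,-0.025,0.02,0,0.03],[0,0,0,-0.025,0.02,0,0.03],[0,0,0,-0.025,0.02,0,0.03],[0,0,0,-0.025,0.02,0,0.03],[0,0,0,-0.025,0.02,0,0.03],[0,0,0,-0.025,0.02,0,0.03],[0,0,0,-0.025,0.02,0,0.03],[0,0,0,-0.025,0.02,0,0.03],[0,0,0,-0.025,0.02,0,0.03],[0,0,0,-0.025,0.02,0,0.03],[0,0,0,-0.012,0.01,0,0.03],[0,0,-0.06,0,0,0,0.03],[0,0,-0.12,0,0,0,0.03],[0,0,-0.12,0,0,0,0.03],[0,0,-0.12,0,0,0,0.03],[0,0,-0.06,0,0,0,0.03],[0,0,0,0,0,0,0.03]]]'; python3 need.py .461 -.249 .30 109
```

```text
t: 5.83
eef_pos: [0.4437, -0.1272, 0.2994]
tool_rot: [-0.012, 0.755, 0.656, -0.014]
contact_force: [0.6, -0.6, -1.1]
gripper_width: 0.437
t 5.83 pos [ 0.4437 -0.1272  0.2994] az 82.0 tilt 2.11 F [ 0.6 -0.6 -1.1] w 0.437 q [ 0.15  0.15 -0.01  2.03  0.01  1.    1.57]
turn tool [-0.037 -0.002 -0.471] shift now [-0.1182  0.0341 -0.001 ] shift after turn [-0.1208 -0.0233 -0.0006]
```

```bash
python3 -m creep '[[[-0.037,-0.002,-0.11,0,0,-0.003,0.03],[0,0,-0.12,0,0,0,0.03],[0,0,-0.12,0,0,0,0.03],[0,0,-0.1,0,0,0,0.03],[0,0,0,-0.024,-0.005,0,0.03],[0,0,0,-0.024,-0.005,0,0.03],[0,0,0,-0.024,-0.005,0,0.03],[0,0,0,-0.024,-0.005,0,0.03],[0,0,0,-0.016,-0.003,0,0.03],[0,0,0,0,0,0,0.03]]]'; python3 need.py .461 -.249 .30 109
python3 - <<'E'
from h import *
c=cam("side"); save(c,"s3.png"); np.savez("c_side3.npz",**c)
E
```

```text
t: 6.67
eef_pos: [0.4519, -0.2414, 0.2959]
tool_rot: [-0.005, 0.586, 0.81, -0.005]
contact_force: [-1.2, -0.5, -0.7]
gripper_width: 0.439
t 6.67 pos [ 0.4519 -0.2414  0.2959] az 108.2 tilt 0.79 F [-1.2 -0.5 -0.7] w 0.439 q [ 0.33  0.22  0.04  1.95 -0.    0.99  2.26]
turn tool [-0.014 -0.002 -0.014] shift now [-0.0101  0.0062 -0.0042] shift after turn [-0.0102  0.0061 -0.0041]
```

View pics/s3.png

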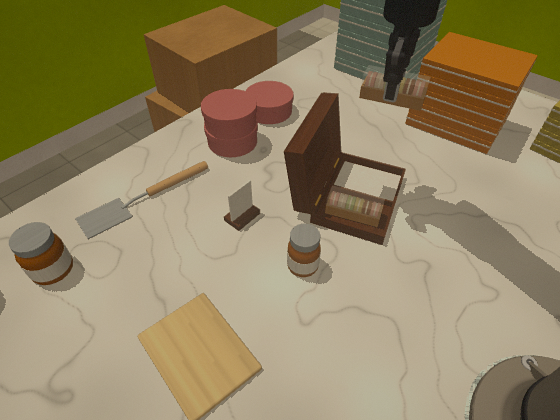

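The carton is aligned above the chest, clear of the lid. Correcting and descending most of the way.

```bash
python3 -m creep '[[[-0.014,-0.002,-0.014,-0.0095,0.008,0.02,0.03],[0,0,0,0,0,0.03,0.03],[0,0,0,0,0,0.03,0.03],[0,0,0,0,0,0.03,0.03],[0,0,0,0,0,0.02,0.03],[0,0,0,0,0,0,0.03]]]'; python3 need.py .4635 -.249 .088 109
```

```text
t: 7.22
eef_pos: [0.4633, -0.2391, 0.1613]
tool_rot: [-0.0, 0.581, 0.814, 0.003]
contact_force: [-1.1, -0.3, -1.5]
gripper_width: 0.44
t 7.22 pos [ 0.4633 -0.2391  0.1613] az 108.9 tilt 0.32 F [-1.1 -0.3 -1.5] w 0.44 q [ 0.34  0.42  0.03  2.04 -0.02  0.68  2.28]
turn tool [ 0.004 -0.003 -0.001] shift now [-0.0097 -0.0033  0.0733] shift after turn [-0.0095 -0.003   0.0733]
```

```bash
python3 -m creep '[[[0.004,-0.003,0,-0.0095,-0.003,0.01,0.03],[0,0,0,0,0,0.02,0.03],[0,0,0,-0.001,0,0.01,0.03],[0,0,0,0,0,0,0.03]]]'; python3 need.py .4635 -.249 .088 109
python3 - <<'E'
from h import *
c=cam("side"); save(c,"s4.png")
big=cv2.resize(c["color"][60:260,250:450],None,fx=3,fy=3,interpolation=cv2.INTER_CUBIC); cv2.imwrite("pics/s4c.png",big[...,::-1])
E
```

```text
t: 7.55
eef_pos: [0.4646, -0.2454, 0.1216]
tool_rot: [-0.001, 0.58, 0.814, 0.001]
contact_force: [-0.5, -0.2, -1.2]
gripper_width: 0.442
t 7.55 pos [ 0.4646 -0.2454  0.1216] az 109.0 tilt 0.21 F [-0.5 -0.2 -1.2] w 0.442 q [ 0.35  0.49  0.02  2.05 -0.02  0.6   2.29]
turn tool [ 0.    -0.004  0.001] shift now [-0.0031 -0.0022  0.0336] shift after turn [-0.003  -0.0022  0.0336]
```

View pics/s4c.png

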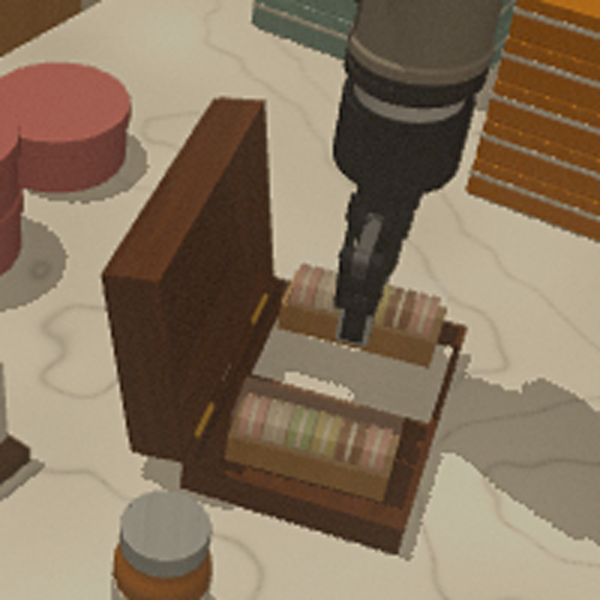

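```bash
python3 -m creep '[[[0,-0.004,0,-0.003,-0.002,0.012,0.03],[0,0,0,0,0,0.01,0.03],[0,0,0,0,0,0.004,0.03],[0,0,0,0,0,0.002,0.03],[0,0,0,0,0,0,0.03]]]'; python3 need.py .4635 -.249 .088 109
```

```text
t: 8.02
eef_pos: [0.4671, -0.248, 0.0982]
tool_rot: [0.003, 0.58, 0.815, 0.002]
contact_force: [-0.2, -0.3, -0.9]
gripper_width: 0.439
t 8.02 pos [ 0.4671 -0.248   0.0982] az 109.1 tilt 0.44 F [-0.2 -0.3 -0.9] w 0.439 q [ 0.35  0.53  0.02  2.06 -0.02  0.55  2.3 ]
turn tool [0.007 0.004 0.002] shift now [ 0.0003 -0.0038  0.0101] shift after turn [ 0.0002 -0.0038  0.0102]
```

```bash
python3 -m creep '[[[0.007,0.004,0.002,0,-0.003,0.005,0.03],[0,0,0,0,0,0.003,0.03],[0,0,0,0,0,0.002,0.03],[0,0,0,0,0,0.001,0.03],[0,0,0,0,0,0,0.03]]]'; python3 need.py .4635 -.249 .088 109
```

```text
t: 8.43
eef_pos: [0.465, -0.2492, 0.088]
tool_rot: [0.0, 0.581, 0.814, 0.0]
contact_force: [-0.0, 0.8, 0.9]
gripper_width: 0.439
t 8.43 pos [ 0.465  -0.2492  0.088 ] az 109.0 tilt 0.06 F [-0.   0.8  0.9] w 0.439 q [ 0.36  0.55  0.02  2.06 -0.02  0.53  2.3 ]
turn tool [ 0.001  0.001 -0.001] shift now [ 0.0007 -0.0014  0.    ] shift after turn [ 0.0007 -0.0014  0.    ]
```

```bash
python3 -m creep '[[[0,0,0,0,0,0.001,0.03],[0,0,0,0,0,0,0.03]]]'; python3 need.py .4635 -.249 .088 109
```

```text
t: 8.6
eef_pos: [0.4652, -0.2493, 0.0884]
tool_rot: [0.0, 0.581, 0.814, 0.0]
contact_force: [0.0, -0.6, -1.4]
gripper_width: 0.437
t 8.6 pos [ 0.4652 -0.2493  0.0884] az 108.9 tilt 0.06 F [ 0.  -0.6 -1.4] w 0.437 q [ 0.36  0.55  0.02  2.06 -0.02  0.53  2.3 ]
turn tool [ 0.001  0.001 -0.001] shift now [ 0.0008 -0.0015  0.0004] shift after turn [ 0.0008 -0.0015  0.0004]
```

```bash
python3 -m creep '[[[0,0,0,0,0,0.002,0.03],[0,0,0,0,0,0.001,0.03]]]'; python3 -m creep '[[[0,0,0,0,0,0.002,0.03],[0,0,0,0,0,0.001,0.03]]]'
```

```text
t: 8.77
eef_pos: [0.4654, -0.2495, 0.088]
tool_rot: [0.001, 0.581, 0.814, 0.0]
contact_force: [-3.5, 2.2, 8.3]
gripper_width: 0.437
t: 8.93
eef_pos: [0.4655, -0.2495, 0.088]
tool_rot: [0.0, 0.581, 0.814, 0.0]
contact_force: [-1.5, 0.3, 1.8]
gripper_width: 0.443
```

The TCP stays at z 0.088 with about 8 N pushing back, so the carton is on the pad. Opening part way, to clear the compartment walls.

```bash
python3 -m creep '[[[0,0,0,0,0,0,0.042],[0,0,0,0,0,0,0.048],[0,0,0,0,0,0,0.053],[0,0,0,0,0,0,0.053],[0,0,0,0,0,0,0.053],[0,0,0,0,0,-0.004,0.053],[0,0,0,0,0,-0.01,0.053],[0,0,0,0,0,-0.02,0.053],[0,0,0,0,0,-0.03,0.053],[0,0,0,0,0,-0.03,0.053],[0,0,0,0,0,-0.04,0.053],[0,0,0,0,0,-0.04,0.053],[0,0,0,0,0,-0.04,0.053],[0,0,0,0,0,0,0.053]]]'; python3 need.py .4635 -.249 .30 109
python3 - <<'E'
from h import *
c=cam("side"); save(c,"s5.png"); W=cloud(c);z=W[...,2]
big=cv2.resize(c["color"][60:260,250:450],None,fx=3,fy=3,interpolation=cv2.INTER_CUBIC); cv2.imwrite("pics/s5c.png",big[...,::-1])
a=np.radians(19);ex=np.array([np.cos(a),np.sin(a)]);ey=np.array([-ex[1],ex[0]])
d=W[...,:2]-np.array([.4673,-.2477]);X=d@ex;Y=d@ey
m=(z>.043)&(z<.058)&(abs(X)<.066)&(abs(Y)<.04); print(m.sum(),np.median(z[m]),cv2.minAreaRect((np.c_[X[m],Y[m]]*1000).astype(np.float32)))
m=(z>.04)&(z<.058)&(abs(X)<.066)&(Y>.06)&(Y<.14); print(m.sum(),np.median(z[m]),cv2.minAreaRect((np.c_[X[m],Y[m]]*1000).astype(np.float32)))
E
```

```text
t: 10.1
eef_pos: [0.4637, -0.2491, 0.3141]
tool_rot: [-0.001, 0.581, 0.814, 0.0]
contact_force: [0.1, -0.3, 0.8]
gripper_width: 0.62
t 10.1 pos [ 0.4637 -0.2491  0.3141] az 108.9 tilt 0.14 F [ 0.1 -0.3  0.8] w 0.62 q [ 0.34  0.22  0.05  1.9  -0.01  1.02  2.29]
turn tool [-0.001 -0.002 -0.002] shift now [ 0.0001 -0.0001  0.0141] shift after turn [ 0.0002 -0.0002  0.0141]
760 0.049718280175990476 ((-3.6327476501464844, -1.3303089141845703), (42.58420181274414, 103.2720718383789), 89.94756317138672)
921 0.04669200455666356 ((0.343292236328125, 97.21724700927734), (103.40306091308594, 41.72063446044922), 2.843012809753418)
```

View pics/s5c.png

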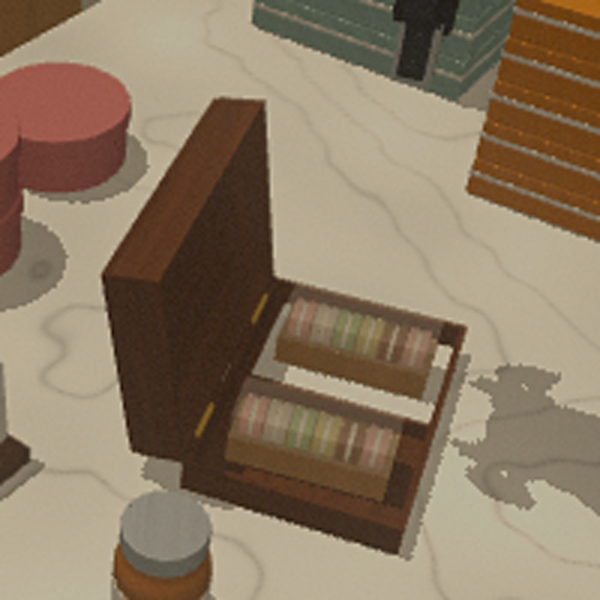

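The carton lies flat in the compartment: its top is at 49.7 mm, it is centred within 4 mm, and it is square. Now I'll shut the fingers and go over behind the lid.

```bash
python3 -m creep '[[[0,0,0,0,0,0,0],[0,0,0,0,0,0,0],[0,0,0,0.007,0.025,0,0],[0,0,0,0.007,0.025,0,0],[0,0,0,0.007,0.025,0,0],[0,0,0,0.007,0.025,0,0],[0,0,0,0.007,0.025,0,0],[0,0,0,0.007,0.025,0,0],[0,0,0,0.007,0.025,0,0],[0,0,0,0,0,0,0]]]'; python3 need.py .6122 -.1465 .188 109
```

```text
t: 10.98
eef_pos: [0.611, -0.142, 0.2975]
tool_rot: [-0.013, 0.584, 0.811, -0.005]
contact_force: [-0.3, 1.1, 0.2]
gripper_width: -0.002
t 10.98 pos [ 0.611  -0.142   0.2975] az 108.5 tilt 1.58 F [-0.3  1.1  0.2] w -0.002 q [ 0.14  0.42 -0.01  1.66  0.    1.09  2.02]
turn tool [-0.023 -0.016 -0.009] shift now [-0.0064  0.0022  0.1094] shift after turn [-0.0046 -0.0004  0.1095]
```

```bash
python3 -m creep '[[[-0.023,-0.016,-0.009,-0.004,0,0,0],[0,0,0,0,0,0.025,0],[0,0,0,0,0,0.025,0],[0,0,0,0,0,0.025,0],[0,0,0,0,0,0.02,0],[0,0,0,0,0,0,0]]]'; python3 need.py .6122 -.1465 .188 109
python3 - <<'E'
from h import *
c=cam("scene"); save(c,"sc6.png"); c=cam("side"); save(c,"s6.png")
E
```

```text
t: 11.48
eef_pos: [0.6092, -0.1431, 0.1897]
tool_rot: [-0.006, 0.578, 0.816, -0.003]
contact_force: [-0.8, 0.6, 0.4]
gripper_width: 0.001
t 11.48 pos [ 0.6092 -0.1431  0.1897] az 109.3 tilt 0.71 F [-0.8  0.6  0.4] w 0.001 q [ 0.14  0.52 -0.02  1.77  0.01  0.86  2.03]
turn tool [-0.011 -0.006  0.006] shift now [-0.0042  0.0017  0.0016] shift after turn [-0.0042  0.0017  0.0017]
```

View pics/sc6.png

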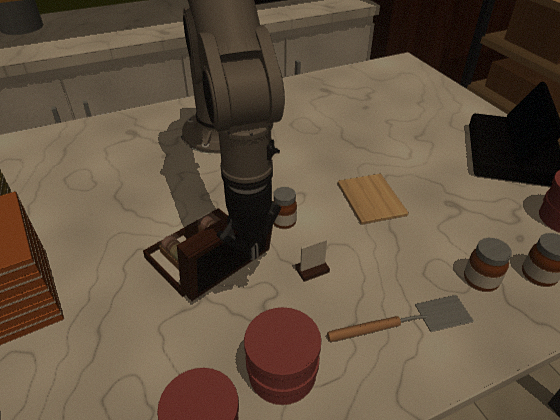

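View pics/s6.png

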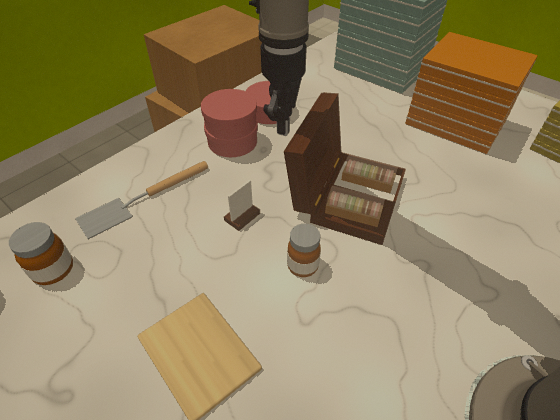

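The side view shows the shut fingers at around (283,130), just behind the lid. I'll work out the arc for the fingertips.

```bash
cat > lid.py <<'E'
from h import *
o=get_obs();p=o["eef_pos"]
a=np.radians(19);ex=np.array([np.cos(a),np.sin(a)]);ey=np.array([-ex[1],ex[0]])
d=p[:2]-np.array([.4673,-.2477]);print("t",o["t"].__round__(2),"now X,Y,z TCP",(d@ex).round(4),(d@ey).round(4),p[2].round(4),"F",o["contact_force"].round(1))
s=.110
for th in np.arange(1.7,-.01,-.1): print(th.round(2),"X",(.071-s*np.cos(th)+.036*np.sin(th)+.011).round(4),"z",(.0245+s*np.sin(th)+.036*np.cos(th)+.073).round(4))
E
python3 lid.py
```

```text
t 11.58 now X,Y,z TCP 0.1699 0.0517 0.1935 F [ 0.9 -0.5 -0.2]
1.7 X 0.1319 z 0.2019
1.6 X 0.1212 z 0.2064
1.5 X 0.1101 z 0.2098
1.4 X 0.0988 z 0.212
1.3 X 0.0873 z 0.2131
1.2 X 0.0757 z 0.2131
1.1 X 0.0642 z 0.2119
1.0 X 0.0529 z 0.2095
0.9 X 0.0418 z 0.206
0.8 X 0.0312 z 0.2015
0.7 X 0.0211 z 0.1959
0.6 X 0.0115 z 0.1893
0.5 X 0.0027 z 0.1818
0.4 X -0.0053 z 0.1735
0.3 X -0.0124 z 0.1644
0.2 X -0.0187 z 0.1546
0.1 X -0.0239 z 0.1443
-0.0 X -0.028 z 0.1335
```

```bash
python3 -m creep '[[[-0.01,-0.005,0.005,-0.003,-0.01,0,0],[0,0,0,0,-0.01,-0.003,0],[0,0,0,0,-0.008,-0.003,0],[0,0,0,0,-0.006,-0.002,0],[0,0,0,0,-0.006,-0.002,0],[0,0,0,0,-0.006,-0.002,0],[0,0,0,0,-0.006,-0.002,0],[0,0,0,0,-0.006,-0.002,0],[0,0,0,0,-0.006,-0.001,0]]]'; python3 lid.py|head -1; python3 need.py 0 0 0 109
```

```text
t: 12.33
eef_pos: [0.5528, -0.1677, 0.2194]
tool_rot: [0.008, 0.58, 0.815, 0.005]
contact_force: [1.8, 0.3, -1.4]
gripper_width: 0.002
t 12.33 now X,Y,z TCP 0.1069 0.0478 0.2194 F [ 1.8  0.3 -1.4]
t 12.33 pos [ 0.5528 -0.1677  0.2194] az 109.1 tilt 1.11 F [ 1.8  0.3 -1.4] w 0.002 q [ 0.2   0.41 -0.02  1.88  0.    0.83  2.09]
turn tool [0.018 0.007 0.003] shift now [ 0.3412 -0.4711  0.2085] shift after turn [ 0.3385 -0.4681  0.2194]
```

```bash
python3 -m creep '[[[0.018,0.007,0.003,0,-0.004,0.005,0],[0,0,0,0,-0.006,0.003,0],[0,0,0,0,-0.006,0.001,0],[0,0,0,0,-0.006,0,0],[0,0,0,0,-0.006,0,0],[0,0,0,0,-0.006,0,0]]]'; python3 lid.py|head -1; python3 need.py 0 0 0 109|head -2
python3 - <<'E'
from h import *
c=cam("side"); save(c,"s7.png")
E
```

```text
t: 12.83
eef_pos: [0.5203, -0.1795, 0.2116]
tool_rot: [0.002, 0.581, 0.814, 0.001]
contact_force: [2.6, 1.0, 0.0]
gripper_width: -0.002
t 12.83 now X,Y,z TCP 0.0723 0.0472 0.2116 F [2.6 1.  0. ]
t 12.83 pos [ 0.5203 -0.1795  0.2116] az 109.0 tilt 0.26 F [2.6 1.  0. ] w -0.002 q [ 0.23  0.38 -0.01  1.94  0.01  0.81  2.12]
turn tool [0.004 0.002 0.   ] shift now [ 0.3397 -0.4343  0.2092] shift after turn [ 0.3391 -0.4335  0.2116]
```

View pics/s7.png

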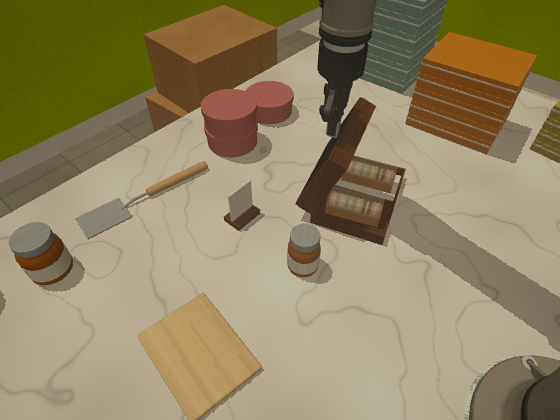

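The lid follows smoothly at about 1.15 rad with about 3 N of force. Continuing along the arc.

```bash
python3 -m creep '[[[0.004,0.002,0,0,-0.006,0,0],[0,0,0,0,-0.006,0.001,0],[0,0,0,0,-0.006,0.001,0],[0,0,0,0,-0.006,0.002,0],[0,0,0,0,-0.006,0.002,0],[0,0,0,0,-0.006,0.003,0],[0,0,0,0,-0.005,0.003,0]]]'; python3 lid.py|head -1; python3 need.py 0 0 0 109|head -2
```

```text
t: 13.47
eef_pos: [0.4744, -0.1951, 0.1976]
tool_rot: [-0.002, 0.581, 0.814, -0.001]
contact_force: [0.9, 0.1, 2.3]
gripper_width: 0.001
t 13.47 now X,Y,z TCP 0.0238 0.0474 0.1976 F [0.9 0.1 2.3]
t 13.47 pos [ 0.4744 -0.1951  0.1976] az 108.9 tilt 0.32 F [0.9 0.1 2.3] w 0.001 q [ 0.27  0.35 -0.01  2.03  0.    0.76  2.16]
turn tool [-0.005 -0.002 -0.001] shift now [ 0.3379 -0.3845  0.2003] shift after turn [ 0.3389 -0.385   0.1976]
```

```bash
python3 -m creep '[[[-0.005,-0.002,0,0,-0.005,0.003,0],[0,0,0,0,-0.005,0.004,0],[0,0,0,0,-0.005,0.004,0],[0,0,0,0,-0.004,0.004,0],[0,0,0,0,-0.004,0.005,0],[0,0,0,0,-0.003,0.005,0]]]'; python3 lid.py|head -1; python3 need.py 0 0 0 109|head -2
python3 - <<'E'
from h import *
c=cam("side"); save(c,"s8.png")
E
```

```text
t: 13.97
eef_pos: [0.4447, -0.2052, 0.1699]
tool_rot: [-0.001, 0.582, 0.813, -0.001]
contact_force: [-0.3, -0.7, 2.3]
gripper_width: 0.001
t 13.97 now X,Y,z TCP -0.0075 0.0476 0.1699 F [-0.3 -0.7  2.3]
t 13.97 pos [ 0.4447 -0.2052  0.1699] az 108.8 tilt 0.18 F [-0.3 -0.7  2.3] w 0.001 q [ 0.31  0.36 -0.    2.11  0.    0.68  2.2 ]
turn tool [-0.003 -0.001 -0.003] shift now [ 0.3376 -0.3541  0.1713] shift after turn [ 0.3388 -0.3537  0.1699]
```

View pics/s8.png

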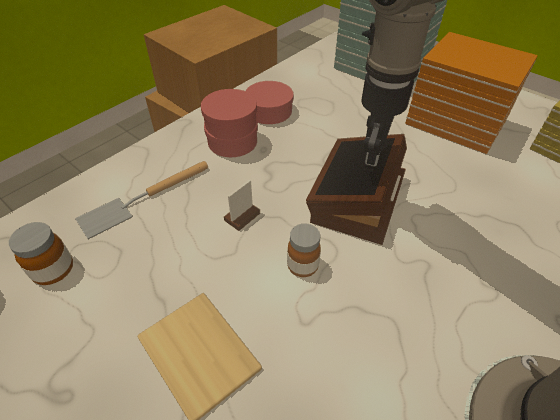

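The lid is down to about 0.38 rad. Slower for the last part.

```bash
python3 -m creep '[[[-0.003,-0.001,-0.002,0,-0.003,0.004,0],[0,0,0,0,-0.003,0.004,0],[0,0,0,0,-0.002,0.004,0],[0,0,0,0,-0.002,0.004,0],[0,0,0,0,-0.002,0.003,0],[0,0,0,0,-0.001,0.003,0],[0,0,0,0,-0.001,0.002,0]]]'; python3 lid.py|head -1; python3 need.py 0 0 0 109|head -2
```

```text
t: 14.6
eef_pos: [0.429, -0.2101, 0.1418]
tool_rot: [-0.001, 0.581, 0.814, -0.0]
contact_force: [-0.1, -0.5, 0.3]
gripper_width: -0.007
t 14.6 now X,Y,z TCP -0.0239 0.048 0.1418 F [-0.1 -0.5  0.3]
t 14.6 pos [ 0.429  -0.2101  0.1418] az 109.0 tilt 0.14 F [-0.1 -0.5  0.3] w -0.007 q [ 0.33  0.4  -0.01  2.15  0.    0.6   2.22]
turn tool [-0.002 -0.002 -0.001] shift now [ 0.338  -0.3372  0.1429] shift after turn [ 0.3384 -0.3373  0.1418]
```

```bash
for i in 1 2 3; do :; done; python3 -m creep '[[[0,0,0,0,0,0.003,0],[0,0,0,0,0,0.002,0],[0,0,0,0,0,0.002,0]]]'; python3 -m creep '[[[0,0,0,0,0,0.002,0],[0,0,0,0,0,0.002,0]]]'
```

```text
t: 14.85
eef_pos: [0.4286, -0.2102, 0.1339]
tool_rot: [-0.002, 0.581, 0.814, -0.001]
contact_force: [-0.2, -0.7, 1.3]
gripper_width: -0.001
t: 15.02
eef_pos: [0.4287, -0.2104, 0.1327]
tool_rot: [-0.002, 0.581, 0.814, -0.001]
contact_force: [-12.6, 6.0, 47.9]
gripper_width: 0.001
```

The lid is fully down and the TCP has stopped at z 0.133. The last row showed a 48 N reaction at the fingertips, more than I meant. Backing off at once.

```bash
python3 -m creep '[[[0,0,0,0,0,-0.008,0],[0,0,0,0,0,-0.02,0],[0,0,0,0,0,-0.03,0],[0,0,0,0,0,-0.04,0],[0,0,0,0,0,-0.04,0],[0,0,0,0,0,0,0],[0,0,0,0,0,0,0],[0,0,0,0,0,0,0]]]'; python3 lid.py|head -1
python3 - <<'E'
from h import *
c=cam("side"); save(c,"s9.png"); W=cloud(c);z=W[...,2]
a=np.radians(19);ex=np.array([np.cos(a),np.sin(a)]);ey=np.array([-ex[1],ex[0]])
d=W[...,:2]-np.array([.4673,-.2477]);X=d@ex;Y=d@ey
m=(abs(Y-.0485)<.08)
for x in(-.06,-.03,0,.03,.06,.09): k=m&(abs(X-x)<.005)&(z<.1)&(z>.05); print(x,k.sum(),np.median(z[k]).round(4))
k=m&(abs(X)<.12)&(z>.055)&(z<.075); print("X ext",np.percentile(X[k],[.5,99.5]))
E
```

```text
t: 15.68
eef_pos: [0.4307, -0.2093, 0.2779]
tool_rot: [-0.001, 0.58, 0.814, 0.0]
contact_force: [0.4, -0.4, -0.2]
gripper_width: -0.002
t 15.68 now X,Y,z TCP -0.0222 0.0482 0.2779 F [ 0.4 -0.4 -0.2]
-0.06 308 0.0605
-0.03 300 0.0609
0 292 0.061
0.03 286 0.0609
0.06 269 0.0604
0.09 0 nan
X ext [-0.07034266  0.06962343]
  return _methods._mean(a, axis=axis, dtype=dtype,
  ret = ret.dtype.type(ret / rcount)
```

View pics/s9.png

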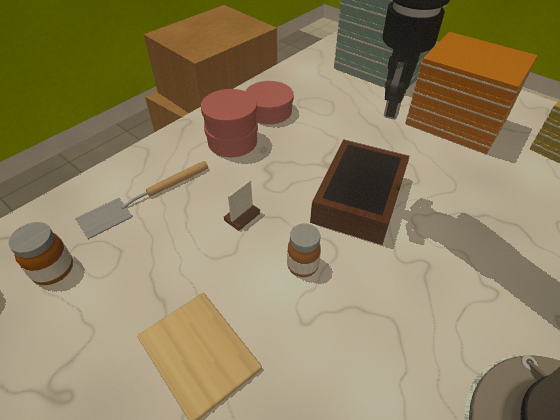

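The lid top is level at 60.5–61 mm, so the lid is fully closed. The jar at (304,250) and the sign at (242,207) are where they were, and the gripper is clear of everything.

```bash
python3 -c "
from station import hand_in,get_obs
print(get_obs()['joint_vel'].round(3)); print(hand_in())"
```

```text
[ 0.002  0.023 -0.     0.017  0.     0.     0.002]
the job is handed in; nothing more can be done
None
```

The carton is packed in the empty (-y) compartment and the lid is fully closed. I handed the job in at about 15.7 s of the 64 s allowed.

- **Carton:** I gripped it across its 38 mm width and carried it over the jar and the open lid. I set it down window up, without dropping it. Before I closed the lid, it was square and within 4 mm of the pad centre. Its top was at 49.7 mm, where 50 mm means lying flat on the pad.
- **Lid:** I pushed its outer face with the shut fingertips along the hinge arc, slowing towards the end, with 2–3 N in most readings. Afterwards its top measured level at 60.5–61 mm, against 60.5 mm for closed.
- **Other items:** In the last image the jar and sign look unmoved. The packed carton looked unmoved in the last view before closing, though I did not re-measure any of the three at the end.
- **Check that did not go as intended:** After the lid had seated, one extra downward row raised the reaction at the fingertips to about 48 N for a moment. I backed off at once. This was on the fingertips, not the gripper body or arm, and below the 120 N wrist limit. It is above the 40 N set for the arm and gripper body, which I take not to cover the fingers.

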